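# Seat a re-glued phone in the bonding jig and throw the toggle clamp

### The arm

A 6-joint arm with a two-finger parallel gripper is mounted at the origin on a cart in front of the work surface, level with it; the furniture and walls round the work are solid. World frame = base frame: x ahead of the robot, y to its left, z up, the work surface at z = 0. Lengths are in m, angles in rad, forces in N, time in s.
With the tool pointing down it reaches from about 0.325 to 0.9 m from the base axis. Payload 6.1 kg.
Tool frame: the origin (TCP) lies midway between the tips of the shut fingers; the grasp point (between the pads) lies 19 mm behind it (robot.tcp_to_grasp is the distance from the TCP to the grasp point, in m); z points along the fingers, y is the line along which they close (so a half turn about z gives the same grasp; the last joint's range is limited). The gripper opens to 85 mm and grips with 20 to 120 N. Pads are 22 mm wide; open, the fingers measure 114 mm over their backs; the gripper's body (76 mm by 85 mm) begins 54 mm behind the grasp point. The pads swing forward as they close: fully open they stand 13 mm farther back than shut.
Start: joints at [1.193, 0.22, 1.526, -0, 1.395, -0.126], TCP at [0.156, 0.605, 0.231] pointing down, gripper open.
Joint ranges: [-2.98, 2.98], [-0.91, 2.08], [0.09, 2.57], [-1.24, 4.39], [0.2, 2.65], [-2.68, 2.68]. Speed limits (rad/s): [2.57, 2.57, 3.01, 3.14, 3.14, 3.14].

### API

Orientations are given as a unit quaternion [x, y, z, w].
In Python, from workcell import readout, camera, camera_info, workorder, robot gives the robot as it stands.
- The arm moves only by the tool move_arm, never from a script. Its arguments are lists of equal length, an entry for each row: "translation": the shift along the tool's x, y, z in mm, a list of three; "angular": the turn, a rotation vector about the tool's x, y, z in rad, a list of three; "jaw": the gripper command: -1 is shut, 1 is fully open, values between are in proportion. A call has 1 to 5 rows; each row shifts and turns the commanded pose from where the row before left it, along the tool's axes as they then stand; what a row does not reach is not made up. A row lasts 1/8 s, in which the tool goes at most 62.5 mm and 10.7 degrees, less where a joint would pass 70% of its speed; a pose out of reach is approached as far as the arm can. A call with a gripper value outside its range is refused whole. The fingers move at their own pace and stop on an object; the grip force is fixed at half the most. Time passes only in rows, so rows that do not move let the fingers close. It gives the time, the measured TCP pose, the force, the opening and the grip force at its end, in the units of the state.
- readout.get_state(): the state, without advancing time (a new reading comes with each control period).
- camera(name): name is "side" or "top"; returns the picture (420x560x3 uint8, red, green, blue); there is no depth.
- camera_info(name): a dict with "intrinsics" (3x3 intrinsics, pixels), "dist_coeffs" ([k1, k2, p1, p2, k3] as OpenCV has them; the pictures are not rectified), "R" (3x3) and "t" (3): a world point X has camera coordinates R X + t. Camera axes: x right, y down, z forward; pixel columns grow to the right and rows downward; lengths in m; the calibration is good to about 2 mm. A picture is of the moment at which its call begins. camera_info takes no time and is no camera call.
- workorder.close_job(): hands the job in; it is judged then, once.
The state is a dict: "time": time; "joint_positions": joint angles; "dq": joint speeds; "joint_efforts": joint torques, N m; "eef_pos": TCP position; "tcp_rot": TCP orientation; "force": force on the tool from outside, world axes, zero at the start; "torque": the same for the moment, N m; "gripper_width": finger opening in m; "grip_force": force on a finger pad.
Only numpy, scipy, OpenCV 4.12 (cv2) and the standard library are available. Lean on these libraries where they do the work, as an engineer would, in place of code of your own. Each camera call takes 0.05 s, during which the arm holds its last target. There are 200 camera calls.

### The job

The black phone with the freshly glued screen lies crooked on the bonding jig. Without picking it up, push it by its edges with the fingertips until it is home against the three steel locating pins (the two along its side and the one at its end), and then flip the red-handled lever of the toggle clamp over until it snaps past centre and stays down, so that the red foot holds the phone. Leave the tweezers, side cutters, screw tray and roll of tape round the jig where they lie.

Things in the scene. Friction and masses are not known exactly. Their poses are not given: they have to be found in the camera images.
- jig: Bonding jig, fixed on the worktop. Origin on the worktop under the middle of its bed; x, y level, z up. Dark blue base plate x -98 to 98, y -127 to 55 mm, top at z = 10 mm. The phone goes home by pushing it along the jig's -y (to the side pins) and its -x (to the end pin); it is home when its origin is straight over the jig's origin and its sides are parallel to the jig's axes.
- bed (a point): Middle of the top of the bed, 28 mm above the worktop: black block with grey facing, 136 (jig x) x 54 mm (jig y). The phone is larger and overhangs it all round, so a fingertip pushing an edge can reach below the phone's underside, towards the base plate 18 mm lower.
- side_pin_near (a point): Top of a steel locating pin, 8 mm thick, 40 mm above the worktop, at jig x = -50, y = -41 mm. Stops the phone's long edge that faces the jig's -y.
- side_pin_far (a point): The same kind of pin at jig x = 50, y = -41 mm, for the same long edge.
- end_pin (a point): The same kind of pin at jig x = -82.5, y = 0 mm. Stops the phone's short edge that faces the jig's -x.
- phone: Black phone, 157 (its x) x 74 (its y) x 8.5 mm, about 0.17 kg. Origin at the centre of its underside. It lies loose and flat on the bed, underside 28 mm above the worktop; at the start it is about 10 to 32 mm from home along the jig's +x, 8 to 18 mm along its +y, and turned by up to 0.08 rad. It slides with 1 to 2 N; push a side near its middle or it turns.
- clamp_lever (a joint): Angle of the clamp's lever: 0 = open as found (upright, 85 degrees above level), 1.41 = closed on its stop (4 degrees above level). It swings about an axis along the jig's x through lever_pivot, away from the phone: over and down towards the jig's -y. Dead centre is 1.257: let go before it and springs throw it open again; past it, it snaps to 1.41 and stays. 1 to 4 N at the handle.
- lever_pivot (a point): Pivot of the lever, fixed on the jig at x = 0, y = -100 mm, 60 mm above the worktop. The clamp's steel bracket round it is 50 mm wide in x at its foot and 26 mm above, y = -51 to -113 mm, top at 69 mm.
- lever_grip (a point): Point on the axis of the lever's straight red handle, 80 mm from lever_pivot. The handle is round, 18 mm thick, and reaches from 35 to 100 mm from the pivot. To close, push the side that faces the phone when open, which becomes the upper side.
- holdarm_pivot (a point): Pivot of the hold-down arm, at jig x = 0, y = -60 mm, 60 mm above the worktop. The arm is 15 mm wide in x. Linked to the lever: open, it stands almost upright, tip 130 mm above the worktop, between phone and lever and 40 mm from the lever; closed, it lies level towards +y over the phone.
- foot: Round red foot of the clamp, 27 mm across, 8 mm thick, on a sprung spindle 60 mm out on the hold-down arm. Origin on the arm's centre line, the foot's face 29 mm from it. Open, the foot faces the jig's +y, its face at jig y = -20 mm and 100 to 128 mm high. Closed, it presses on the middle of the phone with about 7 N.
- tweezers: Steel tweezers, 124 x 13 x 9 mm, lying on the worktop beside the jig on its +y side. Origin under the middle. Leave alone.
- side_cutters: Side cutters with red sleeves, 130 x 47 x 14 mm, lying on the worktop on the jig's -y side, past the lever. Origin under the middle. Leave alone.
- screw_tray: Round tin tray of screws, 80 mm across, 12 mm high, off the jig's far right corner (+x, -y). Origin under the middle. Leave alone.
- tape: Roll of black tape, 55 mm across, 19 mm high, off the jig's far left corner (+x, +y). Origin under the middle. Leave alone.

How it is judged:
By the outcome, as a careful person would: the job done as asked, in the order asked, and still so for the second after the job is handed in, with the robot touching nothing.
It also fails if it takes over 61 s, if anything falls off the work surface, if the arm or the gripper's body presses on something with over 40 N, if the wrist force passes 120 N, or if a joint passes its speed limit or range.

## Working session

There is one attempt and no reset: what is moved stays moved. The work goes in short steps, Python scripts to look and compute and a tool call to move; the robot and the scene stay as the last step left them, time stands still between calls to the robot, and variables do not carry over. Pictures are saved under pics/ and viewed, at most 10 in all, crops included, and the job is handed in when it is done.

Besides the shell and the picture viewer there is one more tool, called after "Call:" by a JSON object that holds its "api" and its "payload". move_arm: Moves the arm, as the interface text tells. Its arguments: {"type":"object","properties":{"translation":{"type":"array"},"angular":{"type":"array"},"jaw":{"type":"array"}},"required":["translation","angular","jaw"]}

```bash
ls; mkdir -p pics
python3 - <<'E'
from workcell import readout, camera, camera_info
import cv2
s=readout.get_state(); print(s)
for n in("top","side"):
    cv2.imwrite(f"pics/{n}0.png",camera(n)[:,:,::-1]); print(n,camera_info(n))
E
```

```text
pics
{'time': 0.0, 'joint_positions': array([ 1.19289049e+00,  2.21231489e-01,  1.52765724e+00,  2.07135988e-05,
        1.39466505e+00, -1.26113724e-01]), 'dq': array([-2.07558875e-05,  7.31236390e-04,  3.03749674e-04,  4.61613992e-04,
       -1.01866184e-03,  7.66575144e-04]), 'joint_efforts': array([-8.42453901e-04, -4.96884906e+01, -3.89403641e+01, -2.24844225e-04,
        1.09751802e-02, -3.20882759e-05]), 'eef_pos': array([0.15548926, 0.604715  , 0.23017149]), 'tcp_rot': array([ 1.25565498e-01,  9.92084847e-01, -9.47045851e-04, -2.54376311e-04]), 'force': array([-0.13132726,  0.29990539,  0.1071291 ]), 'torque': array([ 0.01397824,  0.00265747, -0.00810274]), 'grip_force': 0.0, 'gripper_width': 0.08564295426208528}
top {'intrinsics': array([[478.12438771,   0.        , 285.38321239],
       [  0.        , 478.12438771, 205.48509946],
       [  0.        ,   0.        ,   1.        ]]), 'dist_coeffs': array([0.01988154, 0.        , 0.        , 0.        , 0.        ]), 'R': array([[-0.00850506, -0.99986119, -0.01432673],
       [-0.99749026,  0.00949027, -0.07016487],
       [ 0.07029109,  0.01369402, -0.99743252]]), 't': array([-0.03374923,  0.58116334,  1.09443982])}
side {'intrinsics': array([[421.17432353,   0.        , 284.59988454],
       [  0.        , 421.17432353, 210.37836871],
       [  0.        ,   0.        ,   1.        ]]), 'dist_coeffs': array([-0.0822143,  0.       ,  0.       ,  0.       ,  0.       ]), 'R': array([[-0.99010958, -0.13841925,  0.02287205],
       [-0.09076967,  0.50770868, -0.85673377],
       [ 0.10697611, -0.85033641, -0.5152515 ]]), 't': array([0.58133786, 0.17054595, 0.85305648])}
```

View pics/top0.png

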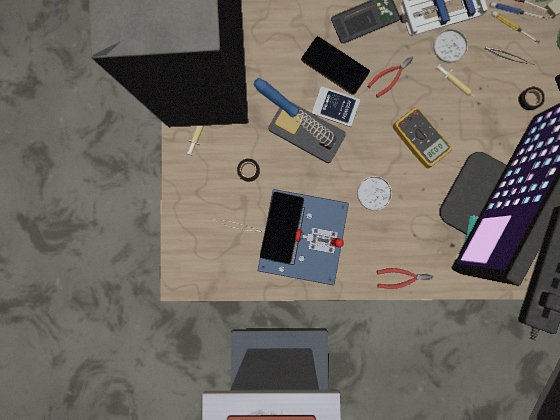

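View pics/side0.png

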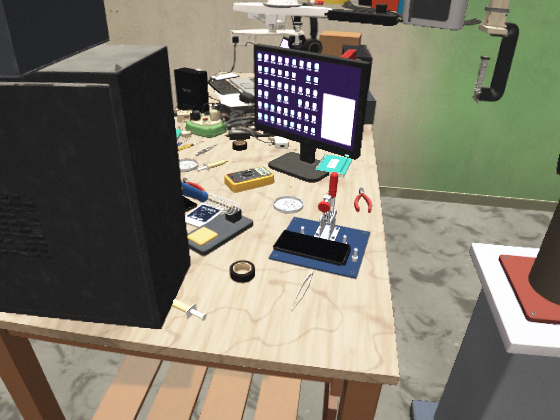

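The top view shows the jig plate at about (260–348, 190–284). The phone is at (262–303, 193–263), with its long side up the picture, so jig +x points away from the robot and +y points left. The red lever grip is at (338, 242), the red foot at (298, 235), the tape at (248, 170), the tray at (374, 193), the cutters at (400, 278) and the tweezers at (235, 226). The side view shows the same layout, with the lever upright at (333, 185).

```bash
cat > h.py <<'E'
import numpy as np, cv2
from workcell import readout, camera, camera_info
def ray(n,px,z):
    c=camera_info(n); K,D,R,t=[np.array(c[k],float) for k in("intrinsics","dist_coeffs","R","t")]
    u=cv2.undistortPoints(np.array(px,float).reshape(-1,1,2),K,D)[:,0]
    d=np.c_[u,np.ones(len(u))]@R; o=-R.T@t
    return o+d*((z-o[2])/d[:,2])[:,None]
def pix(n,P):
    c=camera_info(n)
    return cv2.projectPoints(np.array(P,float).reshape(-1,3),cv2.Rodrigues(c["R"])[0],c["t"],c["intrinsics"],np.array(c["dist_coeffs"]))[0][:,0]
def big(m,roi):
    x0,y0,x1,y1=roi; k=np.zeros_like(m); k[y0:y1,x0:x1]=m[y0:y1,x0:x1]
    return max(cv2.findContours(k,cv2.RETR_EXTERNAL,cv2.CHAIN_APPROX_NONE)[0],key=cv2.contourArea)[:,0].astype(float)
def rect(xy):
    (c,(w,h),a)=cv2.minAreaRect((xy*1000).astype(np.float32))
    a=np.deg2rad(a)
    if w<h: w,h=h,w; a+=np.pi/2
    a=(a+np.pi/2)%np.pi-np.pi/2
    return np.array(c),w,h,a
def masks(im):
    hsv=cv2.cvtColor(im,cv2.COLOR_RGB2HSV)
    blue=cv2.inRange(hsv,(98,70,50),(125,255,255)); dark=(hsv[:,:,2]<35).astype(np.uint8)*255
    return blue,dark,hsv
E
python3 - <<'E'
from h import *
im=cv2.cvtColor(cv2.imread('pics/top0.png'),cv2.COLOR_BGR2RGB)
b,d,hsv=masks(im)
roi=(245,180,360,295)
P=big(d,roi); ph=rect(ray('top',P,.0365)[:,:2]); print('phone',ph)
B=big(b|d,roi); pl=rect(ray('top',B,.01)[:,:2]); print('plate',pl, cv2.boxPoints(cv2.minAreaRect((ray('top',B,.01)[:,:2]*1000).astype(np.float32))))
S=big(b,roi); X=ray('top',S,.01)[:,:2]*1000
print('plate blue only',rect(X/1000))
cv2.imwrite('pics/crop.png',cv2.resize(cv2.imread('pics/top0.png')[180:295,245:360],None,fx=5,fy=5,interpolation=cv2.INTER_CUBIC))
E
```

```text
phone (array([530.30609131, -29.81901169]), 154.1327362060547, 70.4427261352539, np.float64(-0.22139936722070175))
plate (array([508.82873535, -78.57388306]), 194.37574768066406, 180.7412872314453, np.float64(-0.19386720839729943)) [[ 396.05115  -148.52783 ]
 [ 586.7856   -185.97531 ]
 [ 621.6063     -8.619934]
 [ 430.8719     28.827545]]
plate blue only (array([459.65844727, -69.77187347]), 179.20899963378906, 94.24002075195312, np.float64(1.3751115109536185))
```

View pics/crop.png

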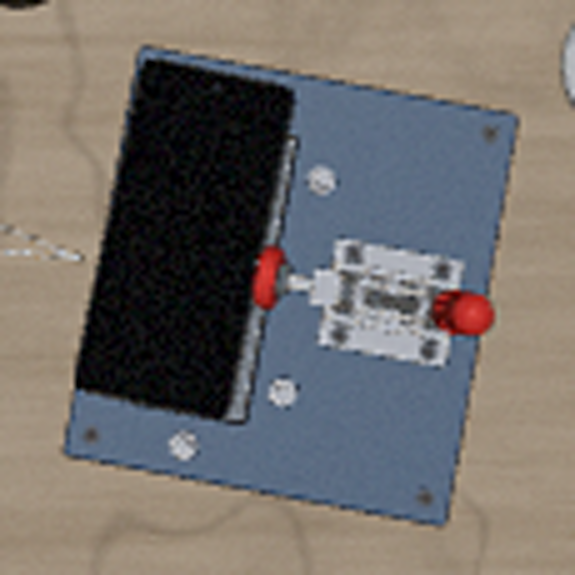

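The crop shows the three pins at crop (321,180), (283,392) and (183,445). The phone's edges are clear apart from the red foot at (268,278). The lever's red knob is at (470,313). Next I fit lines to the edges for precise poses.

```bash
cat >> h.py <<'E'
def edges(xy,c,a,w,h,grow=1.1):
    """fit each side of a rectangle (mm); returns side offsets and angles in frame (c,a)"""
    R=np.array([[np.cos(a),np.sin(a)],[-np.sin(a),np.cos(a)]]); q=(xy*1000-c)@R.T; out={}
    for k,(ax,s,L,o) in {'+x':(0,1,w,h),'-x':(0,-1,w,h),'+y':(1,1,h,w),'-y':(1,-1,h,w)}.items():
        m=(abs(q[:,ax]*s-L/2)<5)&(abs(q[:,1-ax])<o/2-8)
        if m.sum()<8: out[k]=None; continue
        vx,vy,x0,y0=cv2.fitLine(q[m].astype(np.float32),cv2.DIST_HUBER,0,.01,.01).ravel()
        v=np.array([vx,vy]); v=v*np.sign(v[1-ax]); p=np.array([x0,y0])
        out[k]=(round(float(p[ax]-v[ax]/v[1-ax]*p[1-ax]+s*grow),2), round(float(v[ax]/v[1-ax])*(-1 if ax==0 else 1),4),int(m.sum()))
    return out
E
python3 - <<'E'
from h import *
im=cv2.cvtColor(cv2.imread('pics/top0.png'),cv2.COLOR_BGR2RGB)
b,d,hsv=masks(im); roi=(245,180,360,295)
P=ray('top',big(d,roi),.0365)[:,:2]; B=ray('top',big(b|d,roi),.01)[:,:2]
a=-.187
print('plate',edges(B,np.array([508.8,-78.6]),a,194.4,180.7))
print('phone',edges(P,np.array([530.3,-29.8]),a-.02,154,70.5))
R=np.array([[np.cos(a),-np.sin(a)],[np.sin(a),np.cos(a)]])
pins=ray('top',np.array([[321,180],[283,392],[183,445]])/5+[244.6,179.6],.04)[:,:2]*1000
print('pins',pins, pins-(R@np.array([[50,-41],[-50,-41],[-82.5,0]]).T).T)
v=pins[0]-pins[1];print('ang',np.arctan2(v[1],v[0]),np.hypot(*v))
print('jig from plate',np.array([508.8,-78.6])-R@[0,-36])
E
```

```text
plate {'+x': (96.84, -0.0039, 69), '-x': (-96.86, -0.005, 70), '+y': (89.09, -0.0163, 71), '-y': (-90.17, -0.0045, 71)}
phone {'+x': (76.96, -0.011, 23), '-x': (-76.98, -0.0113, 23), '+y': (35.13, -0.0106, 59), '-y': (-34.93, -0.0124, 59)}
pins [[555.76560828 -92.55778334]
 [459.57510107 -74.15218933]
 [436.03060756 -28.54687135]] [[514.25968219 -42.97695943]
 [516.32581418 -43.1625691 ]
 [517.0923349  -43.88461438]]
ang -0.18905997767316918 97.93558887637128
jig from plate [515.49283333 -43.22760989]
```

```bash
cat >> h.py <<'E'
from scipy.spatial.transform import Rotation as Ro
O=np.array([515.6,-43.2]); A=-.190
J=np.array([[np.cos(A),np.sin(A)],[-np.sin(A),np.cos(A)]])
def st(target=None):
    s=readout.get_state(); p=s['eef_pos']*1000; j=np.r_[J@(p[:2]-O),p[2]]; R=Ro.from_quat(s['tcp_rot']).as_matrix()
    Rj=np.array([[*J[0],0],[*J[1],0],[0,0,1]])
    print('t %.2f jig'%s['time'],j.round(1),'F',(Rj@s['force']).round(2),'w',round(s['gripper_width'],4),'yaw(y)-jig',round(np.arctan2(R[1,1],R[0,1])-np.pi/2-A,4),'tilt',R[:2,2].round(4))
    if target is not None: print('tool delta',(R.T@Rj.T@(np.array(target)-j)).round(1))
E
python3 -c "from h import *; st((12,82,90))"
```

```text
t 0.10 jig [-476.   568.3  230.3] F [-0.17 -1.11 -0.39] w 0.0857 yaw(y)-jig -0.0618 tilt [-0.0007 -0.0017]
tool delta [-517.1 -455.   141. ]
```

Call:
{"api": "move_arm", "payload": {"translation": [[0,0,0],[-40,-40,0],[-40,-40,0],[-40,-40,0],[-40,-40,0]], "angular": [[0,0,-0.062],[0,0,0],[0,0,0],[0,0,0],[0,0,0]], "jaw": [-1,-1,-1,-1,-1]}}

```text
time: 0.72
eef_pos: [0.2832, 0.4163, 0.2309]
tcp_rot: [0.095, 0.996, -0.0, -0.0]
force: [0.8, 0.4, 0.4]
gripper_width: 0.0004
grip_force: 0.0
```

```bash
python3 -c "from h import *; st((12,84,90))"
```

```text
t 0.72 jig [-315.   407.3  230.9] F [0.67 0.55 0.42] w 0.0004 yaw(y)-jig 0.0006 tilt [-0.0002 -0.0005]
tool delta [-326.8 -323.4  141. ]
```

Call:
{"api": "move_arm", "payload": {"translation": [[-40,-40,0],[-40,-40,0],[-40,-40,0],[-40,-40,0],[-40,-40,0]], "angular": [[0,0,0],[0,0,0],[0,0,0],[0,0,0],[0,0,0]], "jaw": [-1,-1,-1,-1,-1]}}

```text
time: 1.35
eef_pos: [0.4419, 0.1822, 0.2311]
tcp_rot: [0.095, 0.996, 0.0, -0.0]
force: [0.7, -0.0, 0.4]
gripper_width: -0.0
grip_force: 0.0
```

Call:
{"api": "move_arm", "payload": {"translation": [[-42,-41,0],[-42,-41,0],[-43,-41,40],[0,0,50],[0,0,50]], "angular": [[0,0,0],[0,0,0],[0,0,0],[0,0,0],[0,0,0]], "jaw": [-1,-1,-1,-1,-1]}}

```text
time: 1.98
eef_pos: [0.5385, 0.0443, 0.0947]
tcp_rot: [0.096, 0.995, 0.0, 0.0]
force: [0.3, 0.2, -0.3]
gripper_width: -0.0001
grip_force: 0.0
```

```bash
python3 -c "
from h import *; st((12,80,21))
cv2.imwrite('pics/top1.png',cv2.resize(camera('top')[170:300,215:375,::-1],None,fx=4,fy=4))"
```

```text
t 1.98 jig [ 6.  90.3 94.7] F [ 0.23  0.28 -0.32] w -0.0001 yaw(y)-jig -0.0017 tilt [0.     0.0001]
tool delta [ -6.  -10.2  73.7]
```

View pics/top1.png

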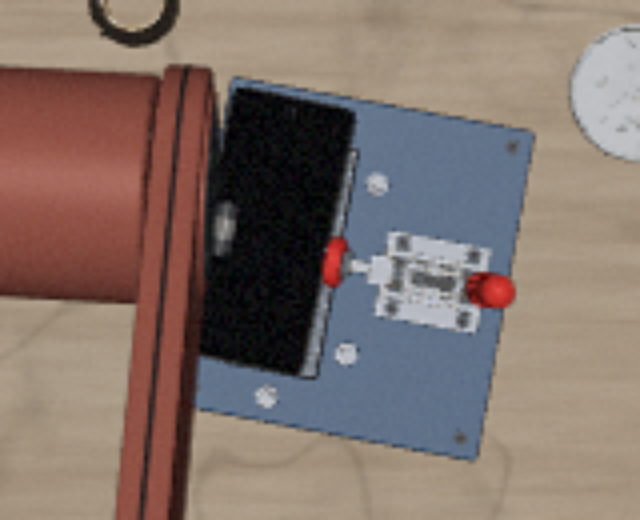

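The arm covers the tool in this view. The phone has not moved: its near-side edge is at x≈210–235 in the crop, and the pins are at (377,184), (346,353) and (266,397). I'll descend beside the +y edge.

Call:
{"api": "move_arm", "payload": {"translation": [[-6,-8,0],[0,0,35],[0,0,30],[0,0,7],[0,0,0]], "angular": [[0,0,0.0],[0,0,0],[0,0,0],[0,0,0],[0,0,0]], "jaw": [-1,-1,-1,-1,-1]}}

```text
time: 2.65
eef_pos: [0.5444, 0.0361, 0.0263]
tcp_rot: [0.095, 0.996, -0.0, 0.001]
force: [-0.3, -0.0, 0.1]
gripper_width: -0.0004
grip_force: 0.0
```

```bash
python3 -c "
from h import *; st((12,66,21))"
```

```text
t 2.65 jig [13.3 83.3 26.3] F [-0.26 -0.06  0.07] w -0.0004 yaw(y)-jig 0.0004 tilt [ 0.0025 -0.0002]
tool delta [  1.3 -17.3   5.3]
```

Call:
{"api": "move_arm", "payload": {"translation": [[1,-5,5],[0,-5,0],[0,-5,0],[0,-3,0],[0,-3,0]], "angular": [[0,0,0],[0,0,0],[0,0,0],[0,0,0],[0,0,0]], "jaw": [-1,-1,-1,-1,-1]}}

```text
time: 3.28
eef_pos: [0.5381, 0.0157, 0.0197]
tcp_rot: [0.095, 0.995, 0.0, 0.0]
force: [0.5, 1.3, 0.9]
gripper_width: 0.0
grip_force: 0.7
```

```bash
python3 -c "
from h import *; st((12,52,21))
cv2.imwrite('pics/side1.png',cv2.resize(camera('side')[150:300,240:400,::-1],None,fx=4,fy=4))"
```

```text
t 3.27 jig [11.  62.1 19.7] F [0.26 1.39 0.86] w 0.0 yaw(y)-jig 0.0001 tilt [0.0006 0.0002]
tool delta [ -1.  -10.1  -1.3]
```

View pics/side1.png

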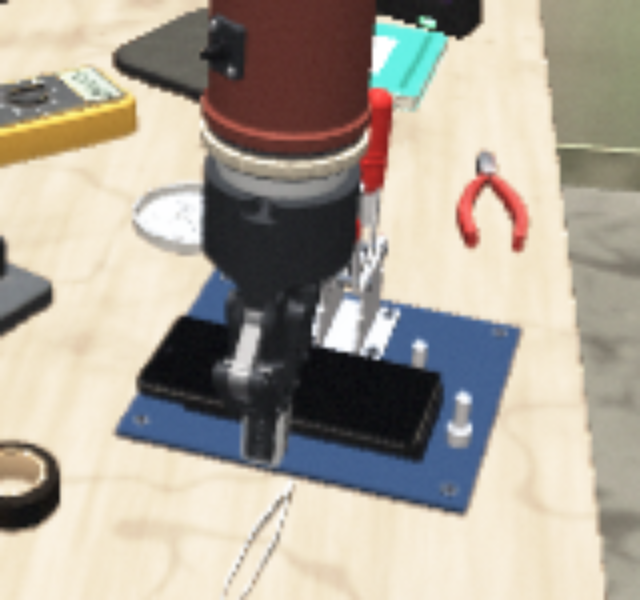

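The side view shows the finger touching the middle of the phone's +y edge at (265,440). The tweezers tip at (290,487) is clear. I'll keep pushing.

Call:
{"api": "move_arm", "payload": {"translation": [[0,-2.5,0],[0,-2.5,0],[0,-2,0],[0,-1.5,0],[0,0,0]], "angular": [[0,0,0],[0,0,0],[0,0,0],[0,0,0],[0,0,0]], "jaw": [-1,-1,-1,-1,-1]}}

```text
time: 3.95
eef_pos: [0.5362, 0.0073, 0.0193]
tcp_rot: [0.095, 0.995, -0.0, -0.0]
force: [-0.2, -0.6, 0.4]
gripper_width: 0.0002
grip_force: 0.2
```

```bash
python3 -c "
from h import *; st((12,50,21))"
```

```text
t 3.95 jig [10.7 53.5 19.3] F [-0.05 -0.67  0.38] w 0.0002 yaw(y)-jig 0.0002 tilt [-0.0002 -0.0002]
tool delta [-1.3 -3.5 -1.7]
```

Call:
{"api": "move_arm", "payload": {"translation": [[0,-1.5,0],[0,-1,0],[0,-1,0],[0,-1,0]], "angular": [[0,0,0],[0,0,0],[0,0,0],[0,0,0]], "jaw": [-1,-1,-1,-1]}}

```text
time: 4.45
eef_pos: [0.535, 0.0048, 0.0193]
tcp_rot: [0.095, 0.995, 0.001, -0.001]
force: [-1.3, 11.9, 3.9]
gripper_width: 0.0
grip_force: 5.5
```

Call:
{"api": "move_arm", "payload": {"translation": [[0,-1,0],[0,-1,0]], "angular": [[0,0,0],[0,0,0]], "jaw": [-1,-1]}}

```text
time: 4.7
eef_pos: [0.5347, 0.0045, 0.0194]
tcp_rot: [0.095, 0.995, 0.003, -0.001]
force: [0.2, 18.6, 3.3]
gripper_width: 0.0
grip_force: 9.4
```

```bash
python3 -c "
from h import *; st((12,50,21))"
```

```text
t 4.70 jig [ 9.8 50.5 19.4] F [-3.28 18.29  3.27] w 0.0 yaw(y)-jig -0.0007 tilt [-0.0006  0.0056]
tool delta [-2.2 -0.5 -1.6]
```

Call:
{"api": "move_arm", "payload": {"translation": [[0,14,0],[0,0,-45],[-36,-20,0],[-36,-22,0],[-36,-22,0]], "angular": [[0,0,0],[0,0,0],[0,0,0],[0,0,0],[0,0,0]], "jaw": [-1,-1,-1,-1,-1]}}

```text
time: 5.32
eef_pos: [0.6327, -0.0694, 0.0646]
tcp_rot: [0.095, 0.996, -0.0, 0.0]
force: [0.7, 0.4, 0.2]
gripper_width: -0.0001
grip_force: 0.0
```

```bash
python3 -c "
from h import *; st((117,0,20))
im=camera('top'); cv2.imwrite('pics/top2.png',cv2.resize(im[170:300,215:375,::-1],None,fx=4,fy=4))"
```

```text
t 5.33 jig [120.   -3.6  64.6] F [0.59 0.5  0.18] w -0.0001 yaw(y)-jig 0.0007 tilt [ 0.0003 -0.001 ]
tool delta [ 3.   3.6 44.6]
```

View pics/top2.png

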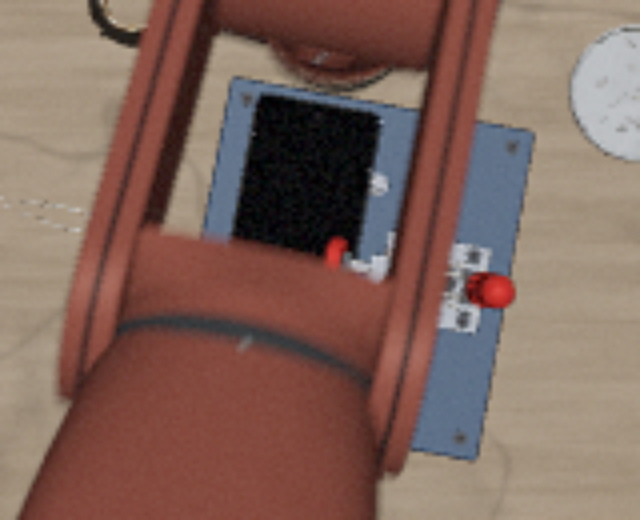

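The phone's long edge now lies against the far side pin (377,184) and is parallel to the plate. Next I push the +x end.

Call:
{"api": "move_arm", "payload": {"translation": [[0,3.5,0],[0,0,30],[0,0,15],[5,0,0],[5,0,0]], "angular": [[0,0,0],[0,0,0],[0,0,0],[0,0,0],[0,0,0]], "jaw": [-1,-1,-1,-1,-1]}}

```text
time: 6.0
eef_pos: [0.6225, -0.0628, 0.0201]
tcp_rot: [0.095, 0.996, -0.0, 0.0]
force: [0.5, -0.6, 0.4]
gripper_width: 0.0001
grip_force: 0.0
```

Call:
{"api": "move_arm", "payload": {"translation": [[3,0,0],[3,0,0],[2,0,0],[2,0,0],[2,0,0]], "angular": [[0,0,0],[0,0,0],[0,0,0],[0,0,0],[0,0,0]], "jaw": [-1,-1,-1,-1,-1]}}

```text
time: 6.62
eef_pos: [0.6113, -0.0609, 0.0199]
tcp_rot: [0.095, 0.995, -0.0, 0.001]
force: [1.4, 0.3, 1.2]
gripper_width: 0.0001
grip_force: 0.8
```

```bash
python3 -c "
from h import *; st((89.5,0,20))"
```

```text
t 6.62 jig [97.4  0.7 19.9] F [1.31 0.57 1.24] w 0.0001 yaw(y)-jig 0.0001 tilt [ 0.0014 -0.0003]
tool delta [ 7.9 -0.7 -0.1]
```

Call:
{"api": "move_arm", "payload": {"translation": [[1.5,0,0],[1.5,0,0],[1.5,0,0],[1,0,0],[1,0,0]], "angular": [[0,0,0],[0,0,0],[0,0,0],[0,0,0],[0,0,0]], "jaw": [-1,-1,-1,-1,-1]}}

```text
time: 7.25
eef_pos: [0.6042, -0.0596, 0.0193]
tcp_rot: [0.095, 0.996, -0.0, -0.0]
force: [2.3, -0.3, 1.1]
gripper_width: 0.0001
grip_force: 0.7
```

Call:
{"api": "move_arm", "payload": {"translation": [[1,0,0],[1,0,0]], "angular": [[0,0,0],[0,0,0]], "jaw": [-1,-1]}}

```text
time: 7.5
eef_pos: [0.6039, -0.0595, 0.02]
tcp_rot: [0.095, 0.995, -0.0, 0.002]
force: [6.9, -1.3, -1.1]
gripper_width: 0.0001
grip_force: 3.6
```

```bash
python3 -c "
from h import *; st((89.5,0,20))"
```

```text
t 7.50 jig [89.8  0.6 20. ] F [ 6.99  0.05 -1.11] w 0.0001 yaw(y)-jig 0.0001 tilt [ 0.0035 -0.0007]
tool delta [ 0.3 -0.6 -0. ]
```

The end pin stopped the phone at 89.8, against 89.5 predicted. I'll seat it, then push the side again.

Call:
{"api": "move_arm", "payload": {"translation": [[1,0,0],[-14,0,0],[0,0,-45],[34,22,0],[34,22,0]], "angular": [[0,0,0],[0,0,0],[0,0,0],[0,0,0],[0,0,0]], "jaw": [-1,-1,-1,-1,-1]}}

```text
time: 8.12
eef_pos: [0.5557, -0.0052, 0.0646]
tcp_rot: [0.095, 0.995, 0.0, -0.0]
force: [0.2, 0.8, 0.4]
gripper_width: 0.0001
grip_force: 0.0
```

Call:
{"api": "move_arm", "payload": {"translation": [[34,20,0],[0,0,0],[0,0,0]], "angular": [[0,0,0],[0,0,0],[0,0,0]], "jaw": [-1,-1,-1]}}

```text
time: 8.5
eef_pos: [0.5272, 0.0203, 0.0645]
tcp_rot: [0.095, 0.996, -0.0, 0.0]
force: [1.0, 0.0, 0.2]
gripper_width: 0.0002
grip_force: 0.0
```

```bash
python3 -c "
from h import *; st((0,64,20))"
```

```text
t 8.50 jig [-0.6 64.6 64.5] F [0.99 0.24 0.21] w 0.0002 yaw(y)-jig 0.0007 tilt [ 0.0001 -0.0003]
tool delta [-0.5 -0.5 44.5]
```

Call:
{"api": "move_arm", "payload": {"translation": [[0,0,30],[0,0,15],[0,-5,0],[0,-4,0],[0,-2,0]], "angular": [[0,0,0],[0,0,0],[0,0,0],[0,0,0],[0,0,0]], "jaw": [-1,-1,-1,-1,-1]}}

```text
time: 9.12
eef_pos: [0.5258, 0.0091, 0.0203]
tcp_rot: [0.095, 0.995, -0.0, 0.001]
force: [-0.4, 0.2, 0.3]
gripper_width: -0.0
grip_force: 0.0
```

Call:
{"api": "move_arm", "payload": {"translation": [[0,-1,0],[0,-1,0],[0,-1,0]], "angular": [[0,0,0],[0,0,0],[0,0,0]], "jaw": [-1,-1,-1]}}

```text
time: 9.5
eef_pos: [0.5247, 0.007, 0.0197]
tcp_rot: [0.095, 0.995, 0.0, 0.0]
force: [-0.1, 3.4, 0.7]
gripper_width: 0.0001
grip_force: 2.0
```

```bash
python3 -c "
from h import *; st((0,50.5,20))"
```

```text
t 9.50 jig [-0.5 51.  19.7] F [-0.7   3.34  0.73] w 0.0001 yaw(y)-jig 0.0001 tilt [0.0007 0.0006]
tool delta [-0.5 -0.5 -0.3]
```

Call:
{"api": "move_arm", "payload": {"translation": [[0,-1.5,0],[0,15,0],[0,0,-50],[0,20,-50],[0,40,-40]], "angular": [[0,0,0],[0,0,0],[0,0,0],[0,0,0],[0,0,0]], "jaw": [-1,-1,-1,-1,-1]}}

```text
time: 10.12
eef_pos: [0.5388, 0.079, 0.1615]
tcp_rot: [0.096, 0.995, -0.0, 0.001]
force: [0.8, -0.1, -0.1]
gripper_width: 0.0001
grip_force: 0.0
```

Call:
{"api": "move_arm", "payload": {"translation": [[0,50,-15],[0,50,-10],[0,50,0],[0,0,0]], "angular": [[0,0,0],[0,0,0],[0,0,0],[0,0,0]], "jaw": [-1,-1,-1,-1]}}

```text
time: 10.62
eef_pos: [0.5663, 0.2298, 0.1842]
tcp_rot: [0.093, 0.996, 0.0, 0.0]
force: [-0.2, -1.3, -0.1]
gripper_width: 0.0
grip_force: 0.0
```

Run:
```python
from h import *
st((0,-80,185))
im=camera('top'); cv2.imwrite('pics/top3.png',cv2.resize(im[170:300,215:375,::-1],None,fx=4,fy=4))
b,d,hsv=masks(im); roi=(245,180,360,295)
P=ray('top',big(d,roi),.0365)[:,:2]; r=rect(P); print(r,J@(r[0]-O))
print(edges(P,O,A,154.3,71))
```

```text
t 10.62 jig [ -1.8 277.7 184.2] F [ 0.06 -1.3  -0.06] w 0.0 yaw(y)-jig 0.0046 tilt [0.0001 0.0003]
tool delta [-2.000e-01 -3.577e+02 -9.000e-01]
(array([515.26287842, -43.39786911]), 154.73194885253906, 70.34645080566406, np.float64(-0.19347718845565698)) [-0.29368548 -0.25797671]
{'+x': (77.0, -0.0148, 24), '-x': (-76.84, -0.0018, 24), '+y': (34.6, -0.0033, 59), '-y': (-35.26, -0.0012, 61)}
```

View pics/top3.png

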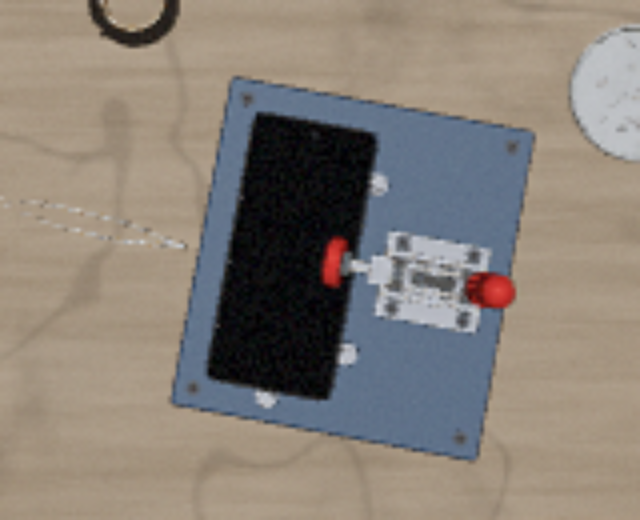

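The phone is home to within 0.3 mm and 0.003 rad, with all three pins at (378,184), (346,353) and (266,397) touching it. Now the lever.

```bash
python3 -c "
from h import *
q=ray('top',[[337.6,242.3]],.158)[0]*1000; print(J@(q[:2]-O))"
```

```text
[  -0.50205149 -104.88869083]
```

Call:
{"api": "move_arm", "payload": {"translation": [[0,-50,-10],[0,-55,0],[0,-55,0],[0,-55,0],[0,-55,0]], "angular": [[0,0,0],[0,0,0],[0,0,0],[0,0,0],[0,0,0]], "jaw": [-1,-1,-1,-1,-1]}}

```text
time: 11.3
eef_pos: [0.5143, -0.0415, 0.1942]
tcp_rot: [0.095, 0.995, -0.0, -0.0]
force: [0.9, 0.4, 0.0]
gripper_width: -0.0004
grip_force: 0.0
```

Call:
{"api": "move_arm", "payload": {"translation": [[0,-40,0],[0,-40,0],[0,0,0],[0,0,0]], "angular": [[0,0,0],[0,0,0],[0,0,0],[0,0,0]], "jaw": [-1,-1,-1,-1]}}

```text
time: 11.8
eef_pos: [0.5, -0.1177, 0.1942]
tcp_rot: [0.095, 0.995, 0.0, -0.0]
force: [1.3, 1.1, 0.4]
gripper_width: 0.0001
grip_force: 0.0
```

```bash
python3 -c "
from h import *; st((0,-80,138))"
```

```text
t 11.80 jig [ -1.2 -76.1 194.2] F [1.06 1.34 0.39] w 0.0001 yaw(y)-jig -0.0013 tilt [-0.0006  0.0003]
tool delta [-1.3 -3.9 56.2]
```

Call:
{"api": "move_arm", "payload": {"translation": [[0,-2,40],[0,0,14],[0,-10,0],[0,-10,0.5],[0,-7,1.5]], "angular": [[0,0,0],[0,0,0],[0,0,0],[0,0,0],[0,0,0]], "jaw": [-1,-1,-1,-1,-1]}}

```text
time: 12.42
eef_pos: [0.4959, -0.1472, 0.1398]
tcp_rot: [0.095, 0.995, -0.0, 0.001]
force: [-0.1, -0.0, 1.3]
gripper_width: 0.0
grip_force: 0.3
```

```bash
python3 -c "
from h import *; st((0,-112,136.3)); st((0,-136.5,123))
cv2.imwrite('pics/side2.png',cv2.resize(camera('side')[130:290,240:400,::-1],None,fx=3.7,fy=3.7))"
```

```text
t 12.43 jig [   0.3 -105.8  139.8] F [-0.04 -0.05  1.28] w 0.0 yaw(y)-jig -0.0001 tilt [ 0.0022 -0.0011]
tool delta [ 0.3 -6.2  3.5]
t 12.43 jig [   0.3 -105.8  139.8] F [-0.04 -0.05  1.28] w 0.0 yaw(y)-jig -0.0001 tilt [ 0.0022 -0.0011]
tool delta [  0.3 -30.7  16.8]
```

View pics/side2.png

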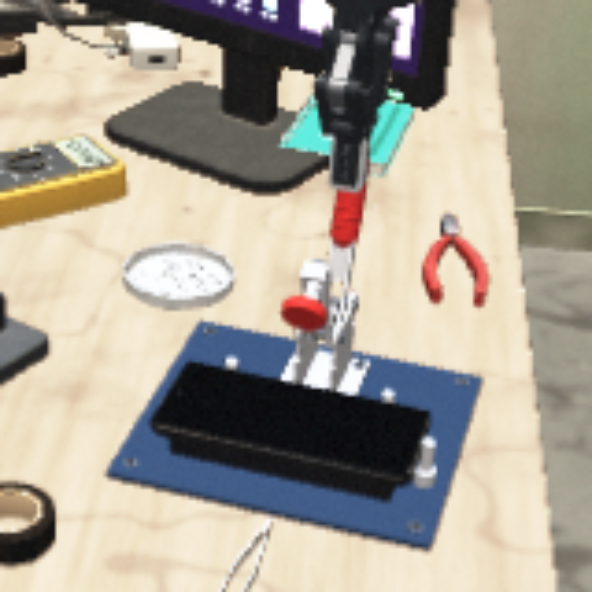

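The side view shows the fingertips at (347,185) on the +y face of the red handle. The foot at (303,308) has started to tip forward, so the lever is moving. I'll follow the arc.

Call:
{"api": "move_arm", "payload": {"translation": [[0,-7,3.5],[0,-12.5,5.5],[0,-11.5,8],[0,-10,9.5],[0,-8.5,11]], "angular": [[0,0,0],[0,0,0],[0,0,0],[0,0,0],[0,0,0]], "jaw": [-1,-1,-1,-1,-1]}}

```text
time: 13.1
eef_pos: [0.4855, -0.1955, 0.1001]
tcp_rot: [0.095, 0.995, -0.0, -0.0]
force: [0.5, -0.1, 1.6]
gripper_width: 0.0002
grip_force: 1.1
```

```bash
python3 -c "
from h import *; st((0,-161.3,89.4)); st((0,-164.5,79))"
```

```text
t 13.10 jig [  -0.8 -155.2  100.1] F [ 0.47 -0.04  1.57] w 0.0002 yaw(y)-jig -0.0003 tilt [-0.0001 -0.0001]
tool delta [-0.8 -6.1 10.7]
t 13.10 jig [  -0.8 -155.2  100.1] F [ 0.47 -0.04  1.57] w 0.0002 yaw(y)-jig -0.0003 tilt [-0.0001 -0.0001]
tool delta [-0.8 -9.3 21.1]
```

Call:
{"api": "move_arm", "payload": {"translation": [[0,-6,10.5],[0,-2,5],[0,-1,4],[0,0,2],[0,0,1]], "angular": [[0,0,0],[0,0,0],[0,0,0],[0,0,0],[0,0,0]], "jaw": [-1,-1,-1,-1,-1]}}

```text
time: 13.72
eef_pos: [0.4841, -0.2032, 0.0784]
tcp_rot: [0.095, 0.996, 0.0, -0.0]
force: [1.0, -0.2, -0.4]
gripper_width: -0.0001
grip_force: 0.0
```

```bash
python3 -c "
from h import *; st((0,-165.5,75))"
```

```text
t 13.72 jig [  -0.7 -163.1   78.4] F [ 0.99 -0.01 -0.4 ] w -0.0001 yaw(y)-jig 0.0006 tilt [-0.  0.]
tool delta [-0.7 -2.4  3.4]
```

Call:
{"api": "move_arm", "payload": {"translation": [[0,0,-40],[0,0,-50],[0,30,-35],[0,55,0],[0,55,0]], "angular": [[0,0,0],[0,0,0],[0,0,0],[0,0,0],[0,0,0]], "jaw": [-1,-1,-1,-1,-1]}}

```text
time: 14.35
eef_pos: [0.5112, -0.0648, 0.2047]
tcp_rot: [0.095, 0.995, -0.0, 0.001]
force: [0.3, 0.5, -0.4]
gripper_width: -0.0001
grip_force: 0.0
```

Call:
{"api": "move_arm", "payload": {"translation": [[0,55,0],[0,55,0],[0,55,0],[0,55,0],[0,55,0]], "angular": [[0,0,0],[0,0,0],[0,0,0],[0,0,0],[0,0,0]], "jaw": [-1,-1,-1,-1,-1]}}

```text
time: 14.98
eef_pos: [0.5625, 0.2062, 0.2038]
tcp_rot: [0.095, 0.996, 0.0, 0.0]
force: [0.5, 0.1, -0.8]
gripper_width: -0.0
grip_force: 0.0
```

Call:
{"api": "move_arm", "payload": {"translation": [[0,40,0],[0,0,0],[0,0,0]], "angular": [[0,0,0],[0,0,0],[0,0,0]], "jaw": [-1,-1,-1]}}

```text
time: 15.35
eef_pos: [0.5696, 0.243, 0.2032]
tcp_rot: [0.094, 0.996, -0.0, -0.0]
force: [-0.5, -0.3, -0.5]
gripper_width: 0.0
grip_force: 0.0
```

Run:
```python
from h import *
st()
im=camera('top'); si=camera('side')
a=cv2.resize(im[170:300,215:375,::-1],(480,390)); b=cv2.resize(si[150:280,240:400,::-1],(480,390))
cv2.imwrite('pics/end.png',cv2.resize(np.hstack([a,b]),(800,325)))
b,d,hsv=masks(im)
P=ray('top',big(d,(245,180,360,295)),.0365)[:,:2]; print(edges(P,O,A,154.3,71))
```

```text
t 15.35 jig [ -1.  291.3 203.2] F [-0.46 -0.4  -0.46] w 0.0 yaw(y)-jig 0.0008 tilt [-0.0004 -0.0007]
{'+x': (77.01, -0.0021, 24), '-x': (-76.9, -0.0103, 24), '+y': (34.74, -0.003, 59), '-y': (-35.26, -0.0012, 56)}
```

View pics/end.png

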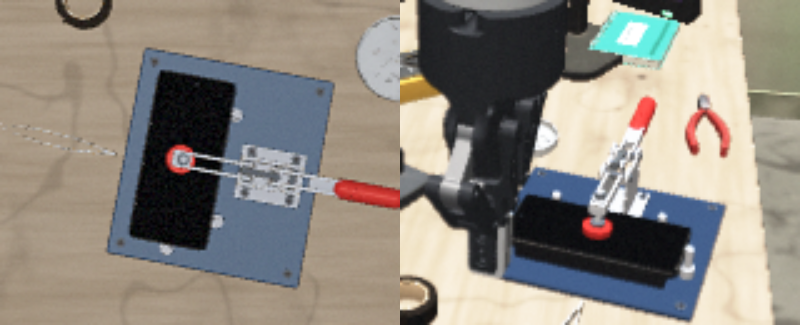

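The final views show the lever flat at (365,190) in the left half, the red foot on the middle of the phone at (181,159), and the phone still home. The robot is clear and the other items have not moved, so I'm handing it in.

```bash
python3 -c "from workcell import workorder; print(workorder.close_job())"
```

```text
the job is handed in; nothing more can be done
None
```

The phone is home against all three pins, within about 0.3 mm by camera. The clamp lever is over and staying down with the red foot on the middle of the phone, nothing else was disturbed, and the job was handed in after about 15 s of robot time.

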